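# Set the stock tags in front of the inlay bins

### The arm

A 6-joint arm with a two-finger parallel gripper is mounted at the origin on the work surface. World frame = base frame: x ahead of the robot, y to its left, z up, the work surface at z = 0. Lengths are in mm, angles in rad, forces in N, time in s.
With the tool pointing down it reaches from about 350 to 800 mm from the base axis. Payload 7.3 kg.
Tool frame: the origin (TCP) lies midway between the tips of the shut fingers; the grasp point (between the pads) lies 19 mm behind it; x points along the fingers, y is the direction in which the jaws open and shut, and the axes are right-handed (so a half turn about x gives the same grasp; the last joint's range is limited). The gripper opens to 85 mm and grips with 20 to 120 N. Pads are 22 mm wide; open, the fingers measure 114 mm over their backs; the gripper's body (76 mm by 85 mm) begins 54 mm behind the grasp point. The pads swing forward as they close: fully open they stand 13 mm farther back than shut.
Start: joints at [-0.146, 0.342, 1.524, -0, 1.275, -0.146], TCP at [525.019, 0.02, 231.322] pointing down, gripper open.
Joint ranges: [-2.53, 2.53], [-0.77, 2.02], [0.04, 2.7], [-1, 4.14], [0.28, 2.66], [-3.11, 3.11]. Speed limits (rad/s): [2.57, 2.57, 3.14, 3.14, 3.14, 3.14].

### API

Orientations are given as a rotation vector (axis times angle).
In Python, from bench import arm gives the robot as it stands. The module is installed in compiled form; this text tells all that it offers.
- The arm moves only by the tool step_arm, never from a script. Its argument "moves" is a list of rows, each an object with "travel": the shift along the tool's x, y, z in cm, a list of three; "yaw": the turn about the tool's x in degrees; "gripper": the opening, from 0 (shut) to 1 (fully open). In form: [{"travel": [tx, ty, tz], "yaw": yaw, "gripper": gripper}, ...]. A call has exactly 10 rows; each row is the pose to reach, as a shift and turn from the pose commanded when the call began, along the tool's axes at that moment; what a row does not reach only later rows make up. A row lasts 1/8 s, in which the tool goes at most 62.5 mm and 10.7 degrees, less where a joint would pass 70% of its speed; a pose out of reach is approached as far as the arm can. A call with a gripper value outside its range is refused whole. The fingers move at their own pace and stop on an object; the grip force is fixed at half the most. Time passes only in rows, so rows that repeat a pose let the fingers close, or fill a call up. It gives the time, the measured TCP pose, the force and the opening at its end, in the units of the state.
- arm.state(): the state, without advancing time (a new reading comes with each control period).
- arm.snapshot(name): name is "scene" or "side" or "wrist"; returns a dict with "image" (384x512x3 uint8, blue, green, red), "mtx" (3x3 intrinsics, pixels), "pose" (4x4, takes a point from camera to world coordinates). Camera axes: x right, y down, z forward; pixel columns grow to the right and rows downward; lengths in mm; the calibration is good to about 2 mm. A picture is of the moment at which its call begins. There is no depth.
- arm.finish_job(): hands the job in, once; it reports no verdict.
The state is a dict: "time": time; "joint_positions": joint angles; "qd": joint speeds; "effort": joint torques, N m; "position": TCP position; "ee_rot": TCP orientation; "ft_force": force on the tool from outside, world axes, zero at the start; "ft_torque": the same for the moment, N m; "gripper_width": finger opening in mm.
Only numpy, scipy, OpenCV 4.12 (cv2) and the standard library are available. Lean on these libraries where they do the work, as an engineer would, in place of code of your own. Each camera call takes 0.05 s, during which the arm holds its last target.

### The job

Each hinged tag on the oak board belongs to the bin of inlay pieces straight beyond it. Push tags over gently with a fingertip, without gripping them, until only the three full bins show a green face and the nearly empty bin shows red. Leave the marble piece, the wax tin and the glue bottle where they are, and finish clear of everything.

Things in the scene. Friction and masses are not known exactly. Their poses are not given: they have to be found in the camera images.
- board: Oak plank fixed flat on the bench, 120 x 630 x 20 mm. Origin at the centre of its underside; its x axis points across it away from the robot towards the bins, its y axis runs along the row of tags (to the robot's left), z up.
- tag_a: Bracket of one hinged tag, fixed on the board, one of four 155 mm apart in an order that varies; axes as the board's. Origin under its centre, on the board's top, 20 mm above the bench. Two steel posts 34 mm tall at x = +-34 mm carry a hinge along x, 30 mm above the origin. It belongs to the bin about 140 mm beyond it (+x).
- flap_a (a joint): Tag on tag_a: plate 58 mm wide, 55 mm hinge to free edge, 4 mm thick, 40 g, slick enamel, one face green, one red. 0 upright; +0.7 rad leans right (-y), green up; -0.7 leans left (+y), red up. Turns freely, rests only at these stops; past upright it falls over. Leaning, its edge is 35 mm beside and 42 mm above the hinge: push it sideways there, fingertip 25 to 30 mm above the hinge, just past upright.
- tag_b: Bracket of one hinged tag, fixed on the board, one of four 155 mm apart in an order that varies; axes as the board's. Origin under its centre, on the board's top, 20 mm above the bench. Two steel posts 34 mm tall at x = +-34 mm carry a hinge along x, 30 mm above the origin. It belongs to the bin about 140 mm beyond it (+x).
- flap_b (a joint): Tag on tag_b: plate 58 mm wide, 55 mm hinge to free edge, 4 mm thick, 40 g, slick enamel, one face green, one red. 0 upright; +0.7 rad leans right (-y), green up; -0.7 leans left (+y), red up. Turns freely, rests only at these stops; past upright it falls over. Leaning, its edge is 35 mm beside and 42 mm above the hinge: push it sideways there, fingertip 25 to 30 mm above the hinge, just past upright.
- tag_c: Bracket of one hinged tag, fixed on the board, one of four 155 mm apart in an order that varies; axes as the board's. Origin under its centre, on the board's top, 20 mm above the bench. Two steel posts 34 mm tall at x = +-34 mm carry a hinge along x, 30 mm above the origin. It belongs to the bin about 140 mm beyond it (+x).
- flap_c (a joint): Tag on tag_c: plate 58 mm wide, 55 mm hinge to free edge, 4 mm thick, 40 g, slick enamel, one face green, one red. 0 upright; +0.7 rad leans right (-y), green up; -0.7 leans left (+y), red up. Turns freely, rests only at these stops; past upright it falls over. Leaning, its edge is 35 mm beside and 42 mm above the hinge: push it sideways there, fingertip 25 to 30 mm above the hinge, just past upright.
- tag_d: Bracket of one hinged tag, fixed on the board, one of four 155 mm apart in an order that varies; axes as the board's. Origin under its centre, on the board's top, 20 mm above the bench. Two steel posts 34 mm tall at x = +-34 mm carry a hinge along x, 30 mm above the origin. It belongs to the bin about 140 mm beyond it (+x).
- flap_d (a joint): Tag on tag_d: plate 58 mm wide, 55 mm hinge to free edge, 4 mm thick, 40 g, slick enamel, one face green, one red. 0 upright; +0.7 rad leans right (-y), green up; -0.7 leans left (+y), red up. Turns freely, rests only at these stops; past upright it falls over. Leaning, its edge is 35 mm beside and 42 mm above the hinge: push it sideways there, fingertip 25 to 30 mm above the hinge, just past upright.
- bin_full_marble: Blue open plastic bin 120 x 110 x 70 mm tall, fixed on the bench beyond the board. FULL: flat white marble inlay pieces stacked up to within 5 mm of the rim. Which bin stands beyond which tag varies. Origin at the centre of its underside.
- bin_full_oak: Blue open plastic bin 120 x 110 x 70 mm tall, fixed on the bench beyond the board. FULL: flat light and brown oak inlay pieces stacked up to within 5 mm of the rim. Which bin stands beyond which tag varies. Origin at the centre of its underside.
- bin_full_dark: Blue open plastic bin 120 x 110 x 70 mm tall, fixed on the bench beyond the board. FULL: flat dark wood inlay pieces stacked up to within 5 mm of the rim. Which bin stands beyond which tag varies. Origin at the centre of its underside.
- bin_low_marble: Blue open plastic bin 120 x 110 x 70 mm tall, fixed on the bench beyond the board. NEARLY EMPTY: a single white marble inlay piece lies on its floor. Which bin stands beyond which tag varies. Origin at the centre of its underside.
- marble_piece: Loose white marble inlay piece, 60 x 90 mm, 20 mm thick, lying on the bench on the robot's side of the board. Origin at the centre of its underside. To be left alone.
- wax_tin: Loose brass-coloured wax tin, 60 mm across, 40 mm tall, on the robot's side of the board. Origin at the centre of its underside. To be left alone.
- glue_bottle: Loose white glue bottle with a yellow label and red cap, 54 mm across, 130 mm tall, beyond the left end of the board. Origin at the centre of its underside. To be left alone.
Things that resemble listed ones, but are neither listed nor needed, are in the scene too. Leave any yellow look-alike of the bin_full_marble alone. What is shaped like the bin_low_marble but yellow is not meant.

How it is judged:
By the outcome, as a careful person would: the job done as asked, in the order asked, and still so for the second after the job is handed in, with the robot touching nothing.
It also fails if it takes over 54 s, if anything falls off the work surface, if the arm or the gripper's body presses on something with over 40 N, if the wrist force passes 120 N, or if a joint passes its speed limit or range.

## Working session

There is one attempt and no reset: what is moved stays moved. The work goes in short steps, Python scripts to look and compute and a tool call to move; the robot and the scene stay as the last step left them, time stands still between calls to the robot, and variables do not carry over. Pictures are saved under pics/ and viewed, and the job is handed in when it is done.

Besides the shell and the picture viewer there is one more tool, called as name(argument=value, ...) on one line, values as JSON. step_arm: Moves the arm, as the interface text tells. Its arguments: {"type":"object","properties":{"moves":{"type":"array","items":{"type":"object","properties":{"travel":{"type":"array","items":{"type":"number"}},"yaw":{"type":"number"},"gripper":{"type":"number"}}}}},"required":["moves"]}

```bash
mkdir -p pics
cat > h.py <<'E'
from bench import arm
import cv2, numpy as np, json
def snap(n,f):
    s=arm.snapshot(n); cv2.imwrite(f'pics/{f}.png',s['image']); np.savez(f'pics/{f}.npz',mtx=s['mtx'],pose=s['pose']); return s
def pt(f,u,v,z):
    d=np.load(f'pics/{f}.npz'); K,P=d['mtx'],d['pose']
    r=P[:3,:3]@np.linalg.inv(K)@np.array([u,v,1.]); o=P[:3,3]
    return o+r*(z-o[2])/r[2]
def proj(f,p):
    d=np.load(f'pics/{f}.npz'); K,P=d['mtx'],d['pose']
    c=P[:3,:3].T@(np.array(p,float)-P[:3,3]); q=K@c; return q[:2]/q[2]
E
python3 - <<'E'
from h import *
for n in ('scene','side','wrist'):
    s=snap(n,n+'0'); print(n,s['pose'].round(2).tolist())
print(arm.state())
E
```

```text
scene [[0.64, 0.64, -0.42, 1154.89], [0.76, -0.53, 0.36, -283.33], [0.01, -0.55, -0.83, 1160.44], [0.0, 0.0, 0.0, 1.0]]
side [[-0.69, -0.38, 0.62, -227.07], [-0.72, 0.35, -0.6, 979.24], [0.01, -0.86, -0.52, 758.93], [0.0, 0.0, 0.0, 1.0]]
wrist [[1.0, -0.0, -0.0, 523.26], [-0.0, -0.97, -0.26, 66.06], [-0.0, 0.26, -0.97, 373.77], [0.0, 0.0, 0.0, 1.0]]
{'time': 0.15, 'joint_positions': array([-1.45993677e-01,  3.42583805e-01,  1.52476502e+00, -7.95863867e-06,
        1.27542015e+00, -1.45992456e-01]), 'qd': array([-0.00034621, -0.00143832, -0.00324284, -0.00065834,  0.0004836 ,
        0.00015539]), 'effort': array([ 1.24654900e-03, -4.33907533e+01, -2.46148127e+01, -9.02174702e-05,
        5.71925848e-03,  3.60333468e-05]), 'position': array([5.24708271e+02, 6.60611978e-02, 2.30786019e+02]), 'ee_rot': array([ 1.20876824,  1.21017839, -1.20997922]), 'ft_force': array([-0.21963545,  0.27755843, -0.81938503]), 'ft_torque': array([ 0.03353124, -0.01156057, -0.02369128]), 'gripper_width': 85.24690332896576}
```

```bash
python3 -c "
import cv2
for n in ('scene','side','wrist'):
    cv2.imwrite(f'pics/{n}0b.png',cv2.resize(cv2.imread(f'pics/{n}0.png'),(800,600),interpolation=cv2.INTER_CUBIC))"
```

```text
(no output)
```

View pics/scene0.png

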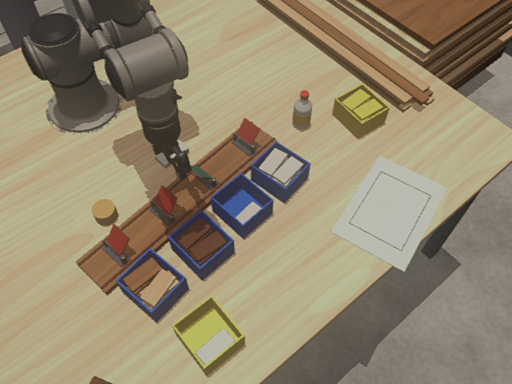

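View pics/side0.png

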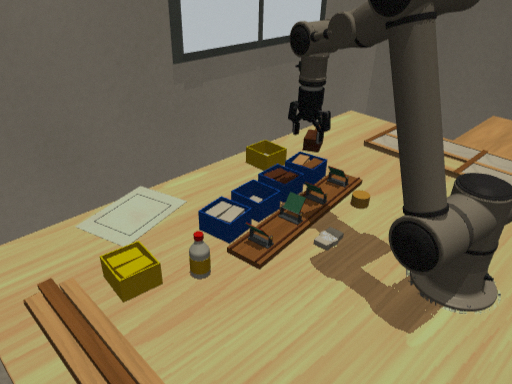

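View pics/wrist0.png

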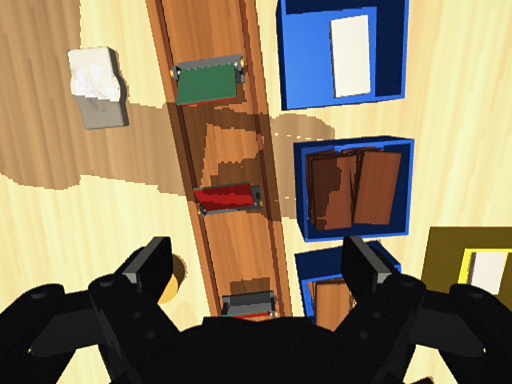

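```bash
python3 -c "
import cv2
a=cv2.imread('pics/scene0.png')[110:330,70:320]
cv2.imwrite('pics/c1.png',cv2.resize(a,None,fx=2.7,fy=2.7,interpolation=cv2.INTER_CUBIC))
a=cv2.imread('pics/side0.png')[140:280,190:380]
cv2.imwrite('pics/c2.png',cv2.resize(a,None,fx=4,fy=4,interpolation=cv2.INTER_CUBIC))"
```

```text
(no output)
```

View pics/c1.png

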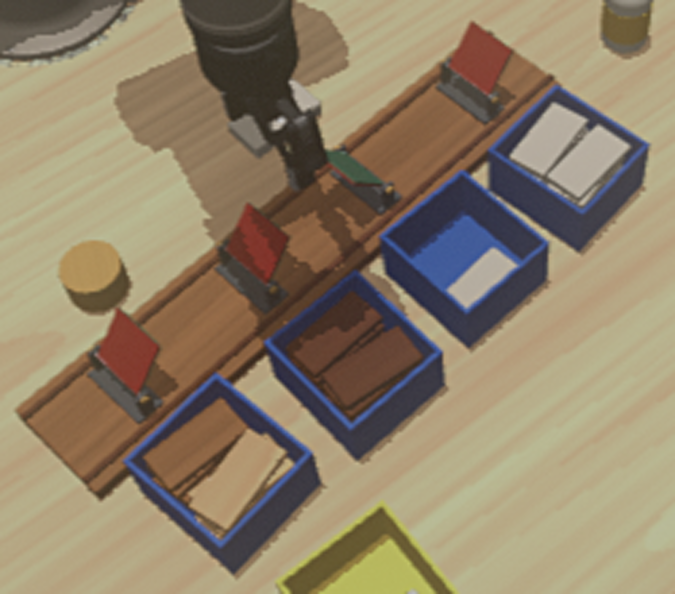

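View pics/c2.png

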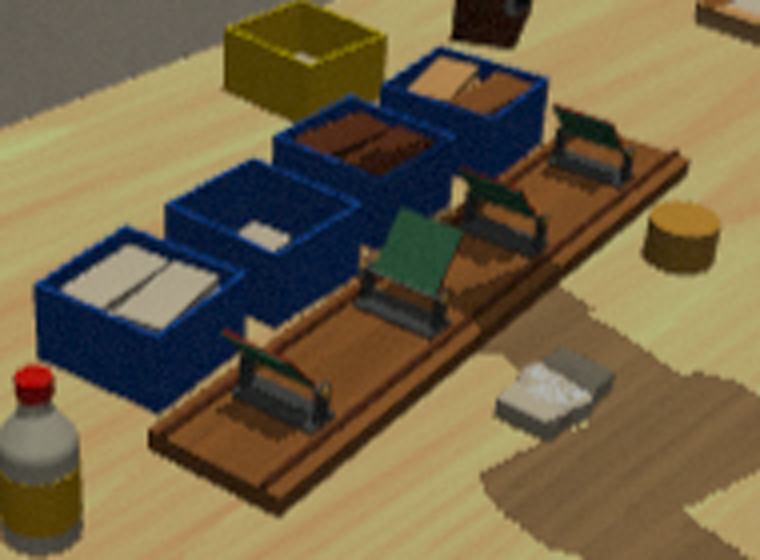

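```bash
python3 -c "
import cv2
a=cv2.imread('pics/wrist0.png')[0:330,130:420]
cv2.imwrite('pics/c3.png',cv2.resize(a,None,fx=1.8,fy=1.8,interpolation=cv2.INTER_CUBIC))
from h import *
for n,c in dict(T4=(150,395),T3=(272,290),T2=(390,190),T1=(492,100)).items(): print(n,'far post',pt('scene0',c[0]/2.7+70,c[1]/2.7+110,52).round(0))
for c in ((18,412),(100,490),(553,77)): print('corner',pt('scene0',c[0]/2.7+70,c[1]/2.7+110,20).round(0))
for n,c in dict(T1f=(240,375),T1n=(322,405),T2f=(365,290),T2n=(440,312),T3f=(470,205),T3n=(542,232),T4f=(558,140),T4n=(627,162)).items(): print(n,pt('side0',c[0]/4+190,c[1]/4+140,52).round(0))
for n,c in dict(T2f=(242,66),T2n=(174,80),T3f=(258,192),T3n=(200,205)).items(): print(n,pt('wrist0',*c,54).round(0))
"
```

```text
T4 far post [ 550. -180.   52.]
T3 far post [530. -34.  52.]
T2 far post [510. 121.  52.]
T1 far post [488. 272.  52.]
corner [ 470. -278.   20.]
corner [ 584. -260.   20.]
corner [487. 359.  20.]
T1f [466. 299.  52.]
T1n [402. 281.  52.]
T2f [481. 151.  52.]
T2n [422. 131.  52.]
T3f [510. -11.  52.]
T3n [442. -21.  52.]
T4f [ 531. -161.   52.]
T4n [ 465. -173.   52.]
T2f [508. 118.  54.]
T2n [436. 105.  54.]
T3f [525. -18.  54.]
T3n [456. -34.  54.]
```

View pics/c3.png

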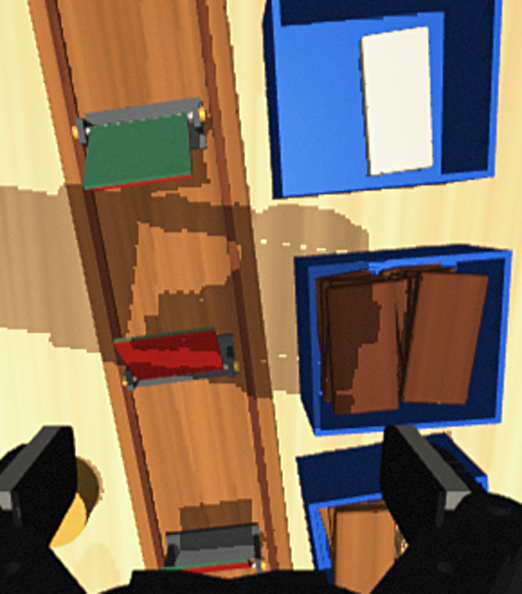

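```bash
cat > fit.py <<'E'
from h import *
from scipy.optimize import least_squares
obs=[]
s=lambda x,y:(x/2.7+70,y/2.7+110); d=lambda x,y:(x/4+190,y/4+140); w=lambda x,y:(x/1.8+130,y/1.8)
obs+=[('scene0',(-60,-315,20),s(18,412)),('scene0',(60,-315,20),s(98,487)),('scene0',(60,315,20),s(553,77))]
obs+=[('side0',(60,315,20),d(150,433)),('side0',(-60,315,20),d(278,492)),('side0',(-60,-315,20),d(688,155))]
obs+=[('wrist0',(-38,77.5,50),w(77,131)),('wrist0',(38,77.5,50),w(205,113)),('wrist0',(-38,-77.5,50),w(128,380)),('wrist0',(38,-77.5,50),w(236,365))]
def W(p,q):
    c,s_=np.cos(p[2]),np.sin(p[2]); return (p[0]+c*q[0]-s_*q[1],p[1]+s_*q[0]+c*q[1],q[2])
def res(p): return np.concatenate([proj(f,W(p,q))-np.array(u) for f,q,u in obs])
r=least_squares(res,[490,30,0.13],loss='soft_l1'); p=r.x
print(p.round(3)); print(res(p).reshape(-1,2).round(1).tolist())
np.save('board.npy',p)
for f in('scene0','side0','wrist0'):
    im=cv2.imread(f'pics/{f}.png')
    im=cv2.resize(im,None,fx=2,fy=2,interpolation=cv2.INTER_CUBIC)
    def ln(a,b,c=(255,255,0)): cv2.line(im,*[tuple(int(round(t*2)) for t in proj(f,W(p,q))) for q in (a,b)],c,1)
    B=[(-60,-315,20),(60,-315,20),(60,315,20),(-60,315,20)]
    for i in range(4): ln(B[i],B[(i+1)%4])
    for y,g in zip((-232.5,-77.5,77.5,232.5),(1,1,-1,1)):
        ln((-34,y,50),(34,y,50)); ln((-29,y+35*g,92),(29,y+35*g,92),(255,0,255))
        for x in(-34,34): ln((x,y,20),(x,y,54))
    if f=='scene0': im=im[210:690,130:640]
    if f=='side0': im=im[280:560,380:760]; 
    if f=='wrist0': im=im[:600,200:900]
    if f!='wrist0': im=cv2.resize(im,None,fx=1.25 if f=='scene0' else 2,fy=1.25 if f=='scene0' else 2)
    cv2.imwrite(f'pics/ov_{f}.png',im)
for y in(232.5,77.5,-77.5,-232.5): print(np.round(W(p,(0,y,50)),0))
E
python3 fit.py
```

```text
[4.82356e+02 3.99980e+01 1.41000e-01]
[[-1.2, -0.3], [-0.1, 2.8], [2.9, 2.0], [-0.8, -1.5], [0.8, 1.1], [-0.0, -0.3], [-0.2, 0.9], [-0.8, -0.0], [-0.6, -0.7], [1.8, -0.9]]
[450. 270.  50.]
[471. 117.  50.]
[493. -37.  50.]
[ 515. -190.   50.]
```

View pics/ov_scene0.png

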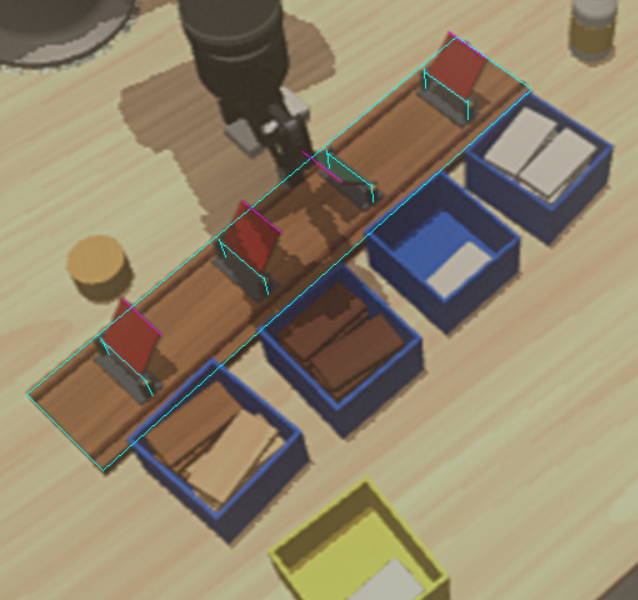

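View pics/ov_side0.png

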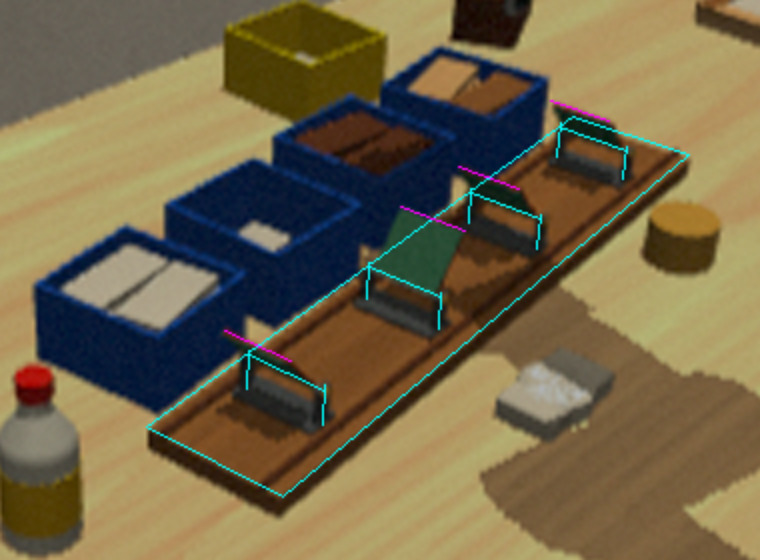

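View pics/ov_wrist0.png

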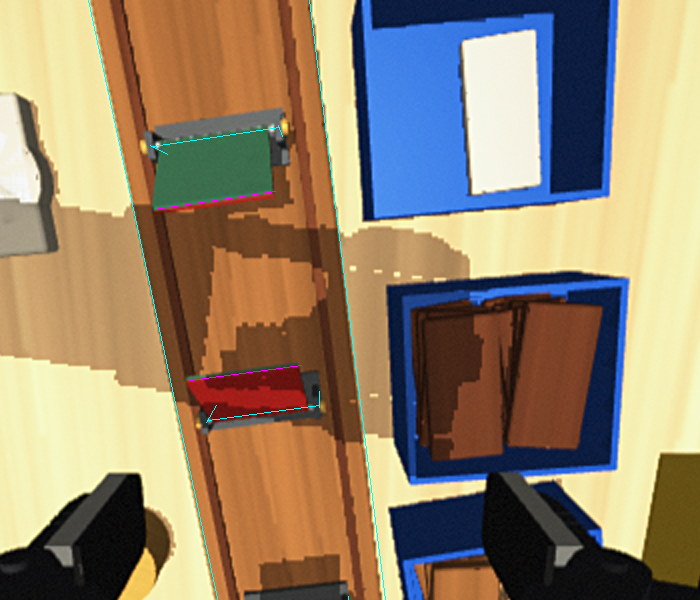

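```bash
cat > go.py <<'E'
from h import *
from scipy.spatial.transform import Rotation as Rn
import sys
p=np.load('board.npy'); c,s=np.cos(p[2]),np.sin(p[2])
st=arm.state(); R=Rn.from_rotvec(st['ee_rot']).as_matrix()
Bd=np.array([[c,-s,0],[s,c,0],[0,0,1]])
b=Bd.T@(st['position']-np.array([p[0],p[1],0]))
print('t',st['time'],'board-frame tcp',b.round(1),'tool axes in board (cols)\n',(Bd.T@R).round(3),'\nF',st['ft_force'].round(1),'w',st['gripper_width'].round(1))
if len(sys.argv)>3:
    t=np.array([float(a) for a in sys.argv[1:4]])
    print('tool travel cm',(((Bd.T@R).T@(t-b))/10).round(2))
E
python3 go.py 0 0 200
```

```text
Traceback (most recent call last):
  File "go.py", line 8, in <module>
    print('t',st['time'],'board-frame tcp',b.round(1),'tool axes in board (cols)\n',(Bd.T@R).round(3),'\nF',st['ft_force'].round(1),'w',st['gripper_width'].round(1))
                                                                                                                                        ^^^^^^^^^^^^^^^^^^^^^^^^^
AttributeError: 'float' object has no attribute 'round'
```

```bash
sed -i "s/st\['gripper_width'\].round(1)/round(st['gripper_width'],1)/" go.py; python3 go.py 0 0 200
```

```text
t 0.15 board-frame tcp [ 36.3 -45.5 230.8] tool axes in board (cols)
 [[-0.001  0.99  -0.14 ]
 [ 0.    -0.14  -0.99 ]
 [-1.    -0.001 -0.   ]] 
F [-0.2  0.3 -0.8] w 85.2
tool travel cm [ 3.08 -4.23 -3.99]
```

step_arm(moves=[{"travel":[0.6,-0.8,-0.8],"yaw":-2,"gripper":0},{"travel":[1.2,-1.7,-1.6],"yaw":-4,"gripper":0},{"travel":[1.8,-2.5,-2.4],"yaw":-6,"gripper":0},{"travel":[2.5,-3.4,-3.2],"yaw":-8,"gripper":0},{"travel":[3.1,-4.2,-4.0],"yaw":-8,"gripper":0},{"travel":[3.1,-4.2,-4.0],"yaw":-8,"gripper":0},{"travel":[3.1,-4.2,-4.0],"yaw":-8,"gripper":0},{"travel":[3.1,-4.2,-4.0],"yaw":-8,"gripper":0},{"travel":[3.1,-4.2,-4.0],"yaw":-8,"gripper":0},{"travel":[3.1,-4.2,-4.0],"yaw":-8,"gripper":0}])

```text
time: 1.4
position: [483.1, 39.9, 200.3]
ee_rot: [1.106, 1.272, -1.106]
ft_force: [0.1, -0.3, -0.3]
gripper_width: -0.2
```

```bash
python3 go.py 0 0 78; python3 -c "
from h import *
snap('wrist','w1');snap('scene','s1')"
```

```text
t 1.4 board-frame tcp [ 8.000e-01 -2.000e-01  2.003e+02] tool axes in board (cols)
 [[ 0.     1.    -0.002]
 [-0.    -0.002 -1.   ]
 [-1.     0.     0.   ]] 
F [ 0.1 -0.3 -0.3] w -0.2
tool travel cm [12.23 -0.08 -0.03]
```

View pics/w1.png

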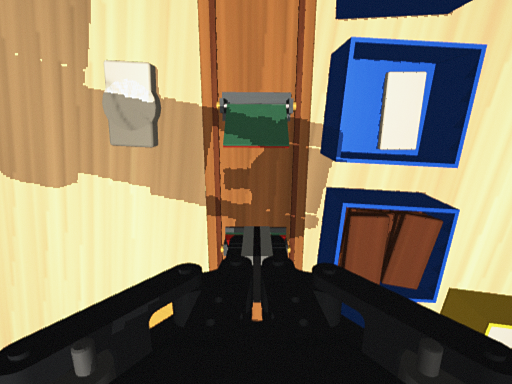

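View pics/s1.png

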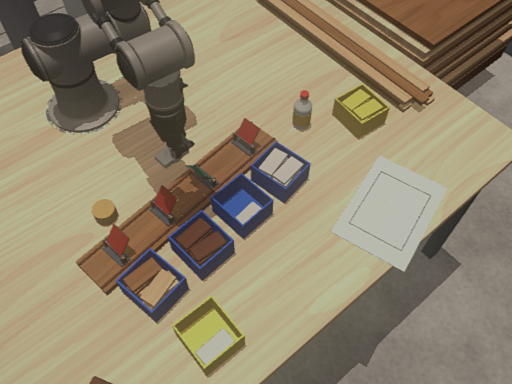

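```bash
python3 -c "
from h import *
p=np.load('board.npy');c,s=np.cos(p[2]),np.sin(p[2])
for u in ((220,105,50),(295,105,50),(225,146,92),(290,146,92)):
    q=pt('w1',*u)-[p[0],p[1],0]; print((c*q[0]+s*q[1]).round(1),(-s*q[0]+c*q[1]).round(1))"
```

```text
-36.5 78.1
38.0 77.9
-28.2 41.8
29.2 41.7
```

step_arm(moves=[{"travel":[2,-0.1,0],"yaw":0,"gripper":0},{"travel":[4,-0.1,0],"yaw":0,"gripper":0},{"travel":[6,-0.1,0],"yaw":0,"gripper":0},{"travel":[8,-0.1,0],"yaw":0,"gripper":0},{"travel":[10,-0.1,0],"yaw":0,"gripper":0},{"travel":[11.5,-0.1,0],"yaw":0,"gripper":0},{"travel":[12.2,-0.1,0],"yaw":0,"gripper":0},{"travel":[12.2,-0.1,0],"yaw":0,"gripper":0},{"travel":[12.2,-0.1,0],"yaw":0,"gripper":0},{"travel":[12.2,-0.1,0],"yaw":0,"gripper":0}])

```text
time: 2.75
position: [482.4, 39.9, 78.9]
ee_rot: [1.106, 1.271, -1.105]
ft_force: [0.1, -0.5, 1.0]
gripper_width: -0.1
```

```bash
python3 go.py 0 75 78; python3 -c "
from h import *
snap('wrist','w2');snap('side','d2')"
```

```text
t 2.75 board-frame tcp [ 0.1 -0.1 78.9] tool axes in board (cols)
 [[ 0.001  1.    -0.001]
 [-0.    -0.001 -1.   ]
 [-1.     0.001  0.   ]] 
F [ 0.1 -0.5  1. ] w -0.1
tool travel cm [ 0.09 -0.02 -7.51]
```

View pics/w2.png

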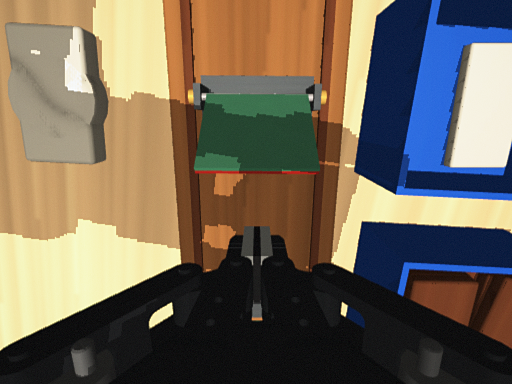

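View pics/d2.png

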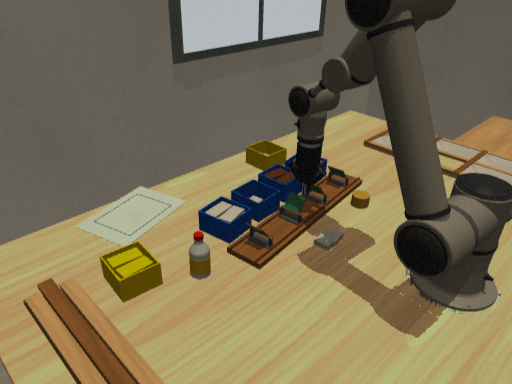

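step_arm(moves=[{"travel":[0.1,0,-1],"yaw":0,"gripper":0},{"travel":[0.1,0,-2],"yaw":0,"gripper":0},{"travel":[0.1,0,-2.6],"yaw":0,"gripper":0},{"travel":[0.1,0,-3],"yaw":0,"gripper":0},{"travel":[0.1,0,-3.4],"yaw":0,"gripper":0},{"travel":[0.1,0,-3.8],"yaw":0,"gripper":0},{"travel":[0.1,0,-4.2],"yaw":0,"gripper":0},{"travel":[0.1,0,-4.6],"yaw":0,"gripper":0},{"travel":[0.1,0,-5],"yaw":0,"gripper":0},{"travel":[0.1,0,-5.4],"yaw":0,"gripper":0}])

```text
time: 4.1
position: [474.5, 93.6, 77.3]
ee_rot: [1.106, 1.272, -1.106]
ft_force: [0.3, 0.1, 0.1]
gripper_width: -0.1
```

step_arm(moves=[{"travel":[0,0,-0.4],"yaw":0,"gripper":0},{"travel":[0,0,-0.7],"yaw":0,"gripper":0},{"travel":[0,0,-1],"yaw":0,"gripper":0},{"travel":[0,0,-1.3],"yaw":0,"gripper":0},{"travel":[0,0,-1.6],"yaw":0,"gripper":0},{"travel":[0,0,-1.9],"yaw":0,"gripper":0},{"travel":[0,0,-2.1],"yaw":0,"gripper":0},{"travel":[0,0,-2.1],"yaw":0,"gripper":0},{"travel":[0,0,-2.1],"yaw":0,"gripper":0},{"travel":[0,0,-2.1],"yaw":0,"gripper":0}])

```text
time: 5.35
position: [471.6, 114.0, 77.3]
ee_rot: [1.106, 1.272, -1.106]
ft_force: [0.3, 0.5, -0.5]
gripper_width: 0.1
```

```bash
python3 go.py 0 0 78; python3 -c "
from h import *
snap('wrist','w3')"
```

```text
t 5.35 board-frame tcp [-0.2 74.8 77.3] tool axes in board (cols)
 [[ 0.     1.    -0.002]
 [-0.    -0.002 -1.   ]
 [-1.     0.     0.   ]] 
F [ 0.3  0.5 -0.5] w 0.1
tool travel cm [-0.07  0.03  7.48]
```

View pics/w3.png

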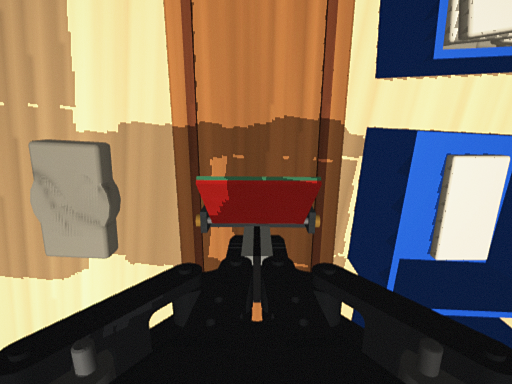

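T2 (nearly empty bin) now shows red, with its plate at (257,203). I'm heading back to the middle and then to T3.

step_arm(moves=[{"travel":[0,0,1],"yaw":0,"gripper":0},{"travel":[0,0,2.5],"yaw":0,"gripper":0},{"travel":[0,0,4],"yaw":0,"gripper":0},{"travel":[0,0,5.5],"yaw":0,"gripper":0},{"travel":[0,0,7],"yaw":0,"gripper":0},{"travel":[0,0,8.5],"yaw":0,"gripper":0},{"travel":[0,0,9.5],"yaw":0,"gripper":0},{"travel":[0,0,10],"yaw":0,"gripper":0},{"travel":[0,0,10.4],"yaw":0,"gripper":0},{"travel":[0,0,10.8],"yaw":0,"gripper":0}])

```text
time: 6.65
position: [486.6, 7.3, 77.3]
ee_rot: [1.106, 1.272, -1.105]
ft_force: [-0.0, 0.4, -0.5]
gripper_width: 0.1
```

step_arm(moves=[{"travel":[0,0,0.4],"yaw":0,"gripper":0},{"travel":[0,0,0.8],"yaw":0,"gripper":0},{"travel":[0,0,1.2],"yaw":0,"gripper":0},{"travel":[0,0,1.6],"yaw":0,"gripper":0},{"travel":[0,0,2],"yaw":0,"gripper":0},{"travel":[0,0,2.4],"yaw":0,"gripper":0},{"travel":[0,0,2.8],"yaw":0,"gripper":0},{"travel":[0,0,3.2],"yaw":0,"gripper":0},{"travel":[0,0,3.5],"yaw":0,"gripper":0},{"travel":[0,0,3.8],"yaw":0,"gripper":0}])

```text
time: 7.9
position: [491.9, -30.6, 77.3]
ee_rot: [1.106, 1.272, -1.106]
ft_force: [-0.2, -0.5, 0.4]
gripper_width: 0.2
```

```bash
python3 go.py 0 -75 78; python3 -c "
from h import *
snap('scene','s4')"
```

```text
t 7.9 board-frame tcp [ -0.4 -71.3  77.3] tool axes in board (cols)
 [[ 0.     1.    -0.001]
 [ 0.    -0.001 -1.   ]
 [-1.     0.    -0.   ]] 
F [-0.2 -0.5  0.4] w 0.2
tool travel cm [-0.07  0.04  0.37]
```

View pics/s4.png

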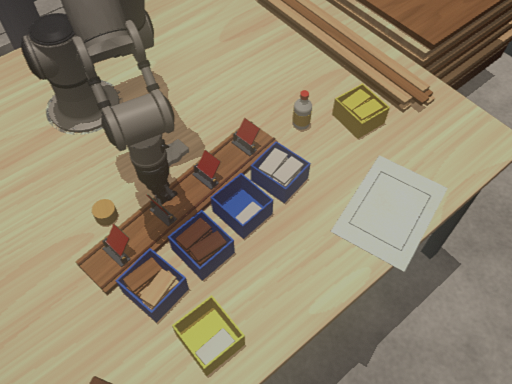

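step_arm(moves=[{"travel":[0,0,0.2],"yaw":0,"gripper":0},{"travel":[0,0,0.4],"yaw":0,"gripper":0},{"travel":[0,0,0.4],"yaw":0,"gripper":0},{"travel":[0,0,0],"yaw":0,"gripper":0},{"travel":[0,0,-1],"yaw":0,"gripper":0},{"travel":[-1,0,-2],"yaw":0,"gripper":0},{"travel":[-3,0,-2.5],"yaw":0,"gripper":0},{"travel":[-5,0,-2.5],"yaw":0,"gripper":0},{"travel":[-7,0,-2.5],"yaw":0,"gripper":0},{"travel":[-8,0,-2.5],"yaw":0,"gripper":0}])

```text
time: 9.2
position: [488.8, -5.1, 158.9]
ee_rot: [1.106, 1.27, -1.104]
ft_force: [0.1, -0.2, 0.9]
gripper_width: -0.1
```

step_arm(moves=[{"travel":[0,0,2],"yaw":0,"gripper":0},{"travel":[0,0,4.5],"yaw":0,"gripper":0},{"travel":[0,0,7],"yaw":0,"gripper":0},{"travel":[0,0,9.5],"yaw":0,"gripper":0},{"travel":[0,0,11],"yaw":0,"gripper":0},{"travel":[0,0,11],"yaw":0,"gripper":0},{"travel":[0,0,11],"yaw":0,"gripper":0},{"travel":[0,0,11],"yaw":0,"gripper":0},{"travel":[0,0,11],"yaw":0,"gripper":0},{"travel":[0,0,11],"yaw":0,"gripper":0}])

```text
time: 10.45
position: [503.8, -114.3, 157.4]
ee_rot: [1.105, 1.272, -1.105]
ft_force: [-0.7, 0.3, 0.2]
gripper_width: -0.1
```

```bash
python3 go.py 0 -155 78; python3 -c "
from h import *
snap('wrist','w5')"
```

```text
t 10.45 board-frame tcp [  -0.5 -155.8  157.4] tool axes in board (cols)
 [[ 0.     1.    -0.001]
 [-0.    -0.001 -1.   ]
 [-1.     0.     0.   ]] 
F [-0.7  0.3  0.2] w -0.1
tool travel cm [ 7.94  0.05 -0.08]
```

View pics/w5.png

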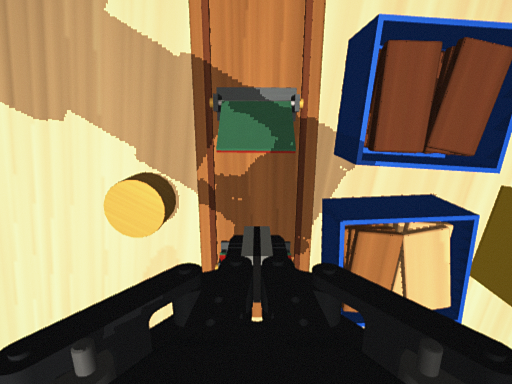

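T3 (dark wood) shows green, with its plate at (257,127). Next I descend and push T4.

step_arm(moves=[{"travel":[2,0,0],"yaw":0,"gripper":0},{"travel":[4,0,0],"yaw":0,"gripper":0},{"travel":[6,0,0],"yaw":0,"gripper":0},{"travel":[7.5,0,0],"yaw":0,"gripper":0},{"travel":[7.9,0,0.5],"yaw":0,"gripper":0},{"travel":[7.9,0,1.2],"yaw":0,"gripper":0},{"travel":[7.9,0,1.9],"yaw":0,"gripper":0},{"travel":[7.9,0,2.5],"yaw":0,"gripper":0},{"travel":[7.9,0,2.9],"yaw":0,"gripper":0},{"travel":[7.9,0,3.3],"yaw":0,"gripper":0}])

```text
time: 11.75
position: [508.4, -147.5, 78.4]
ee_rot: [1.106, 1.272, -1.106]
ft_force: [-0.0, 0.5, -0.8]
gripper_width: 0.5
```

step_arm(moves=[{"travel":[0,0,0.4],"yaw":0,"gripper":0},{"travel":[0,0,0.8],"yaw":0,"gripper":0},{"travel":[0,0,1.2],"yaw":0,"gripper":0},{"travel":[0,0,1.6],"yaw":0,"gripper":0},{"travel":[0,0,2],"yaw":0,"gripper":0},{"travel":[0,0,2.4],"yaw":0,"gripper":0},{"travel":[0,0,2.8],"yaw":0,"gripper":0},{"travel":[0,0,3.2],"yaw":0,"gripper":0},{"travel":[0,0,3.6],"yaw":0,"gripper":0},{"travel":[0,0,3.9],"yaw":0,"gripper":0}])

```text
time: 13.0
position: [513.8, -186.2, 78.3]
ee_rot: [1.106, 1.272, -1.106]
ft_force: [0.3, -0.5, -0.0]
gripper_width: 0.0
```

```bash
python3 go.py 0 -230 78
```

```text
t 13.0 board-frame tcp [  -0.6 -228.4   78.3] tool axes in board (cols)
 [[ 0.     1.    -0.001]
 [-0.    -0.001 -1.   ]
 [-1.     0.     0.   ]] 
F [ 0.3 -0.5 -0. ] w 0.0
tool travel cm [0.03 0.06 0.16]
```

step_arm(moves=[{"travel":[0,0,0.2],"yaw":0,"gripper":0},{"travel":[0,0,0.3],"yaw":0,"gripper":0},{"travel":[0,0,0.3],"yaw":0,"gripper":0},{"travel":[0,0,0],"yaw":0,"gripper":0},{"travel":[0,0,-1],"yaw":0,"gripper":0},{"travel":[-1,0,-2],"yaw":0,"gripper":0},{"travel":[-3,0,-2.5],"yaw":0,"gripper":0},{"travel":[-5,0,-2.5],"yaw":0,"gripper":0},{"travel":[-7,0,-2.5],"yaw":0,"gripper":0},{"travel":[-9,0,-2.5],"yaw":0,"gripper":0}])

```text
time: 14.25
position: [510.2, -160.3, 169.8]
ee_rot: [1.105, 1.272, -1.105]
ft_force: [-0.2, 0.2, 0.1]
gripper_width: 0.2
```

```bash
python3 go.py 0 302 168; python3 -c "
from h import *
print(pt('scene0',302,126,0),pt('side0',200,274,0))
snap('scene','s6')"
```

```text
t 14.25 board-frame tcp [  -0.5 -202.3  169.8] tool axes in board (cols)
 [[ 0.001  1.    -0.001]
 [-0.    -0.001 -1.   ]
 [-1.     0.001  0.   ]] 
F [-0.2  0.2  0.1] w 0.2
tool travel cm [ 1.600e-01  2.000e-02 -5.043e+01]
[490.84807718 465.58469717   0.        ] [476.20966933 474.23165787   0.        ]
```

View pics/s6.png

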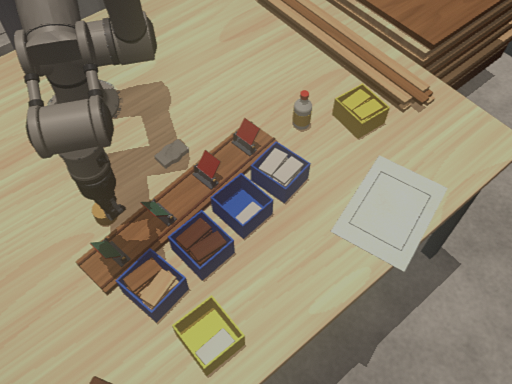

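step_arm(moves=[{"travel":[0,0,-2],"yaw":0,"gripper":0},{"travel":[0,0,-5],"yaw":0,"gripper":0},{"travel":[0,0,-8.5],"yaw":0,"gripper":0},{"travel":[0,0,-12],"yaw":0,"gripper":0},{"travel":[0,0,-15.5],"yaw":0,"gripper":0},{"travel":[0,0,-19],"yaw":0,"gripper":0},{"travel":[0,0,-22.5],"yaw":0,"gripper":0},{"travel":[0,0,-26],"yaw":0,"gripper":0},{"travel":[0,0,-29],"yaw":0,"gripper":0},{"travel":[0,0,-31],"yaw":0,"gripper":0}])

```text
time: 15.55
position: [465.1, 148.1, 167.4]
ee_rot: [1.104, 1.274, -1.106]
ft_force: [0.3, -0.4, 0.2]
gripper_width: 0.0
```

step_arm(moves=[{"travel":[0,0,-3],"yaw":0,"gripper":0},{"travel":[0,0,-6],"yaw":0,"gripper":0},{"travel":[0,0,-9],"yaw":0,"gripper":0},{"travel":[0,0,-12],"yaw":0,"gripper":0},{"travel":[0,0,-15],"yaw":0,"gripper":0},{"travel":[0,0,-17.5],"yaw":0,"gripper":0},{"travel":[0,0,-19.5],"yaw":0,"gripper":0},{"travel":[0,0,-19.5],"yaw":0,"gripper":0},{"travel":[0,0,-19.5],"yaw":0,"gripper":0},{"travel":[0,0,-19.5],"yaw":0,"gripper":0}])

```text
time: 16.8
position: [440.1, 338.2, 168.3]
ee_rot: [1.106, 1.271, -1.107]
ft_force: [-0.8, -0.2, -0.2]
gripper_width: -0.2
```

```bash
python3 go.py 0 302 78; python3 -c "
from h import *
snap('side','d7');snap('scene','s7')"
```

```text
t 16.8 board-frame tcp [1.000e-01 3.012e+02 1.683e+02] tool axes in board (cols)
 [[-0.     1.    -0.002]
 [-0.    -0.002 -1.   ]
 [-1.    -0.     0.   ]] 
F [-0.8 -0.2 -0.2] w -0.2
tool travel cm [ 9.03 -0.01 -0.09]
```

View pics/d7.png

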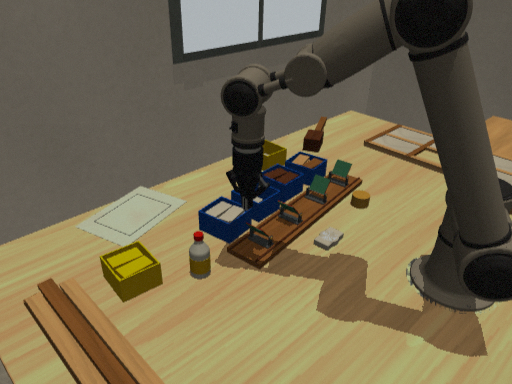

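View pics/s7.png

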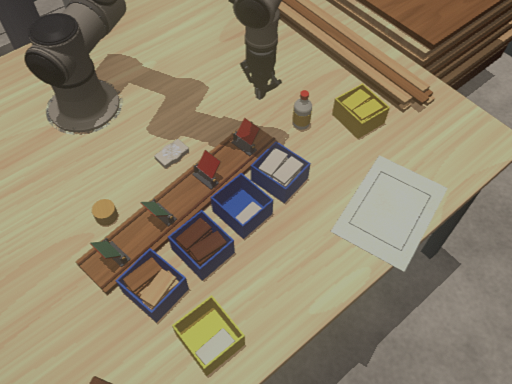

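Clear of the bottle. Next I descend 9 cm and push T1 from 301 to about 234.

step_arm(moves=[{"travel":[2,0,0],"yaw":0,"gripper":0},{"travel":[4,0,0],"yaw":0,"gripper":0},{"travel":[6,0,0],"yaw":0,"gripper":0},{"travel":[8,0,0],"yaw":0,"gripper":0},{"travel":[9,0,0],"yaw":0,"gripper":0},{"travel":[9,0,0.5],"yaw":0,"gripper":0},{"travel":[9,0,1],"yaw":0,"gripper":0},{"travel":[9,0,1.5],"yaw":0,"gripper":0},{"travel":[9,0,1.9],"yaw":0,"gripper":0},{"travel":[9,0,2.3],"yaw":0,"gripper":0}])

```text
time: 18.15
position: [443.4, 315.9, 78.6]
ee_rot: [1.106, 1.272, -1.105]
ft_force: [-0.5, -0.3, -0.0]
gripper_width: -0.1
```

step_arm(moves=[{"travel":[0,0,0.4],"yaw":0,"gripper":0},{"travel":[0,0,0.8],"yaw":0,"gripper":0},{"travel":[0,0,1.2],"yaw":0,"gripper":0},{"travel":[0,0,1.6],"yaw":0,"gripper":0},{"travel":[0,0,2],"yaw":0,"gripper":0},{"travel":[0,0,2.4],"yaw":0,"gripper":0},{"travel":[0,0,2.8],"yaw":0,"gripper":0},{"travel":[0,0,3.2],"yaw":0,"gripper":0},{"travel":[0,0,3.6],"yaw":0,"gripper":0},{"travel":[0,0,3.9],"yaw":0,"gripper":0}])

```text
time: 19.4
position: [448.7, 277.2, 78.3]
ee_rot: [1.106, 1.272, -1.106]
ft_force: [0.2, -0.5, 0.8]
gripper_width: -0.2
```

```bash
python3 go.py 0 234.5 78
```

```text
t 19.4 board-frame tcp [ -0.  239.6  78.3] tool axes in board (cols)
 [[ 0.     1.    -0.001]
 [-0.    -0.001 -1.   ]
 [-1.     0.     0.   ]] 
F [ 0.2 -0.5  0.8] w -0.2
tool travel cm [0.03 0.   0.51]
```

step_arm(moves=[{"travel":[0,0,0.3],"yaw":0,"gripper":0},{"travel":[0,0,0.5],"yaw":0,"gripper":0},{"travel":[0,0,0.5],"yaw":0,"gripper":0},{"travel":[0,0,0],"yaw":0,"gripper":0},{"travel":[0,0,-1],"yaw":0,"gripper":0},{"travel":[-1,0,-2],"yaw":0,"gripper":0},{"travel":[-3,0,-2.5],"yaw":0,"gripper":0},{"travel":[-6,0,-2.5],"yaw":0,"gripper":0},{"travel":[-9,0,-2.5],"yaw":0,"gripper":0},{"travel":[-12,0,-2.5],"yaw":0,"gripper":0}])

```text
time: 20.65
position: [444.9, 303.1, 200.1]
ee_rot: [1.106, 1.272, -1.104]
ft_force: [-0.4, 0.4, -0.7]
gripper_width: -0.2
```

step_arm(moves=[{"travel":[-2,0,0],"yaw":0,"gripper":0},{"travel":[-4,0,0],"yaw":0,"gripper":0},{"travel":[-5,0,0],"yaw":0,"gripper":0},{"travel":[-5,0,0],"yaw":0,"gripper":0},{"travel":[-5,0,0],"yaw":0,"gripper":0},{"travel":[-5,0,0],"yaw":0,"gripper":0},{"travel":[-5,0,0],"yaw":0,"gripper":0},{"travel":[-5,0,0],"yaw":0,"gripper":0},{"travel":[-5,0,0],"yaw":0,"gripper":0},{"travel":[-5,0,0],"yaw":0,"gripper":0}])

```text
time: 21.9
position: [445.2, 302.3, 248.3]
ee_rot: [1.106, 1.272, -1.106]
ft_force: [0.6, -0.2, 0.3]
gripper_width: 0.1
```

```bash
python3 go.py; python3 -c "
from h import *
a=snap('scene','s8')['image'];b=snap('side','d8')['image']
cv2.imwrite('pics/s8c.png',cv2.resize(a[80:330,70:330],None,fx=2.3,fy=2.3,interpolation=2))
cv2.imwrite('pics/d8c.png',cv2.resize(b[140:290,180:390],None,fx=3.5,fy=3.5,interpolation=2))"
```

```text
t 21.9 board-frame tcp [  0.  264.9 248.3] tool axes in board (cols)
 [[ 0.     1.    -0.001]
 [-0.    -0.001 -1.   ]
 [-1.     0.     0.   ]] 
F [ 0.6 -0.2  0.3] w 0.1
```

View pics/s8c.png

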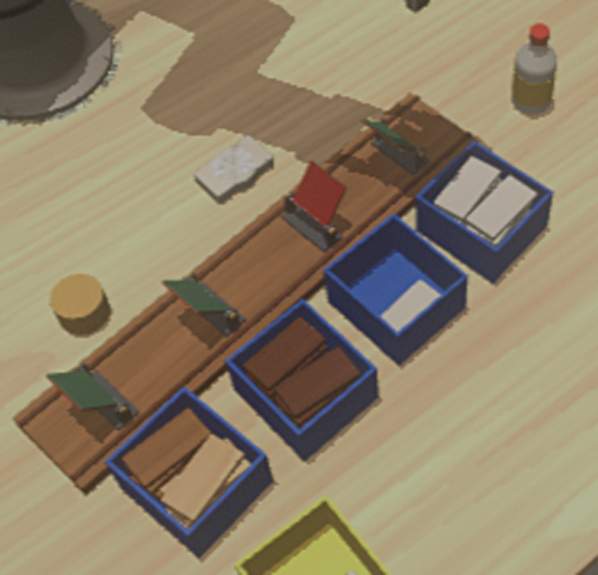

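View pics/d8c.png

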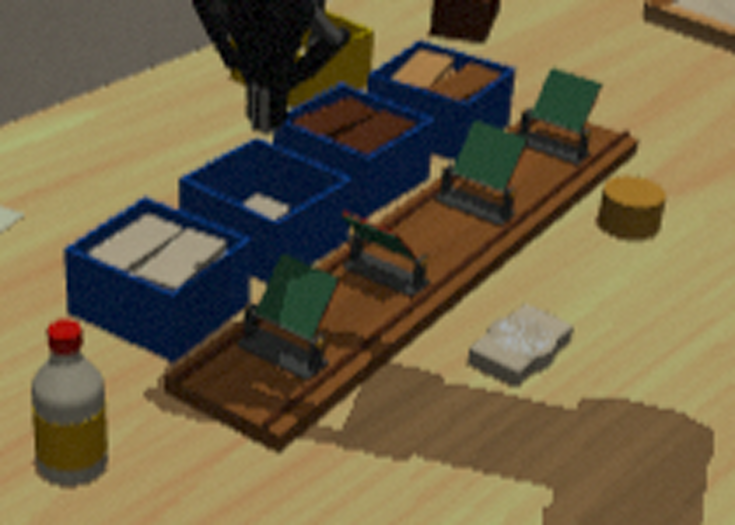

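Both views show green beyond full marble, dark and oak, red beyond the nearly empty bin, and the loose objects where they were. The arm is clear.

```bash
python3 -c "
from bench import arm
print(arm.finish_job())"
```

```text
the job is handed in; nothing more can be done
None
```

The job is done and handed in at about 22 s of the 54 s allowed. All four tags started out wrong, so I pushed each one over with the shut fingertips, without gripping.

- **Tags:** the final scene and side pictures show green at the full marble, dark wood and oak bins. The nearly empty marble bin shows red.
- **Left alone:** by eye in those same pictures, the marble piece, wax tin, glue bottle and both yellow bins are where they were. I did not measure their positions again.
- **Clearance and force:** the arm finished still and clear, with its tip 248 mm above the bench. The wrist force was about 1 N or less at the end of every move; I had no readings during the pushes themselves.
- **Disagreement:** my first post positions, read separately from the side and scene pictures, differed by about 20 to 30 mm. I replaced them with one fit of the board to all three cameras. A close-up wrist picture of the nearly empty bin's tag matched that fit to about 2 mm before I pushed anything.

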